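# Release the safety catch and raise the power pack's bonnet

### The job

The grey power pack's bonnet has been popped: its front edge, facing the robot, stands raised above the housing, but a sprung safety catch hidden under the middle of that edge still holds it. Reach under the raised front edge, push the catch's tab aside to the right as seen from the robot, and keep it aside while lifting the bonnet until it slopes at about 45 degrees or more; its stiff hinge holds it there when you let go. The other, smaller grey box, with a flush screwed-down lid, stays shut.

Things in the scene. Friction and masses are not known exactly. Their poses are not given: they have to be found in the camera images.
- bonnet: Bonnet, 250 mm from hinge to front edge, 170 wide, 4 thick, 8 mm rolled edge, on a housing 200 deep, 160 wide, 130 high with its board. Origin: middle of the front edge's underside, 165 mm above the bench. x back to the hinge (250 mm), y left along the edge, z up out of the sheet. As found it slopes 0.12 rad up to the front; can reach 1.3. Stiff hinge: stays where left; lifts with 6 N at the edge.
- catch (a joint): Slide of the sprung catch (m): 0 = engaged, free beyond 0.013, stop at 0.016. It slides along the bonnet's -y (to the robot's right along the front edge); the spring pushes back with 3 to 7 N. Engaged, it holds the bonnet fast after about 3 mm of lift. It hangs from the bonnet and rises with it; with the edge up 25 mm the hook is clear and the catch may spring back.
- catch_tab (a point): Centre of the catch's flat steel tab, hanging under the overhang: it spans 8 to 32 mm behind the front edge, 16 to 56 mm below the sheet, 6 mm thick along y. Push its left-hand (+y) face. Axes as bonnet. The edge overhangs the front wall by 55 mm; else there is only a striker behind the tab, 14 mm wide, reaching 20 mm out from the wall.

How it is judged:
By the outcome, as a careful person would: the job done as asked, in the order asked, and still so for the second after the job is handed in, with the robot touching nothing.
It also fails if it takes over 40 s, if anything falls off the work surface, if the arm or the gripper's body presses on something with over 40 N, if the wrist force passes 120 N, or if a joint passes its speed limit or range.

### The arm

A 6-joint arm with a two-finger parallel gripper is mounted at the origin on a cart in front of the work surface, level with it; the furniture and walls round the work are solid. World frame = base frame: x ahead of the robot, y to its left, z up, the work surface at z = 0. Lengths are in m, angles in rad, forces in N, time in s.
With the tool pointing down it reaches from about 0.375 to 0.825 m from the base axis. Payload 5.5 kg.
Tool frame: the origin (TCP) lies midway between the tips of the shut fingers; the grasp point (between the pads) lies ctrl.tcp_to_grasp behind it (ctrl.tcp_to_grasp is the distance from the TCP to the grasp point, in m); z points along the fingers, y is the line along which they close (so a half turn about z gives the same grasp; the last joint's range is limited). The gripper opens to 85 mm and grips with 20 to 120 N. Pads are 22 mm wide; open, the fingers measure 114 mm over their backs; the gripper's body (76 mm by 85 mm) begins 54 mm behind the grasp point. The pads swing forward as they close: fully open they stand 13 mm farther back than shut.
Start: joints at [-1.174, 0.314, -0.047, 1.21, 0, 1.571], TCP at [0.232, -0.553, 0.231] pointing down, gripper open.
Joint ranges: [-2.67, 2.67], [-0.69, 1.73], [-1.03, 1.25], [-2.08, 2.16], [-1.42, 1.45], [-3.14, 3.14]. Speed limits (rad/s): [2.39, 2.39, 3.01, 3.14, 3.14, 3.14].

### API

Orientations are given as a rotation vector (axis times angle).
In Python, from cell import ctrl, cams gives the robot as it stands.
- The arm moves only by the tool arm_command, never from a script. Its argument "rows" is a list of rows, each a list of 4 numbers: the shift along the tool's x, y, z in m, then the turn about the tool's z in degrees. In form: [[tx, ty, tz, turn], ...]. A call has 1 to 5 rows; each row is the pose to reach, as a shift and turn from the pose commanded when the call began, along the tool's axes at that moment; what a row does not reach only later rows make up. A row lasts 1/8 s, in which the tool goes at most 62.5 mm and 10.7 degrees, less where a joint would pass 70% of its speed; a pose out of reach is approached as far as the arm can. A call with a gripper value outside its range is refused whole. "fingers" is the opening, from 0 (shut) to 1 (fully open), set as the call begins (left out, the last holds). The fingers move at their own pace and stop on an object; the grip force is fixed at half the most. Time passes only in rows, so rows that repeat a pose let the fingers close. It gives the time, the measured TCP pose, the force, the opening and the grip force at its end, in the units of the state.
- ctrl.get_state(): the state, without advancing time (a new reading comes with each control period).
- cams.grab_frame(name): name is "scene" or "top"; returns the picture (480x640x3 uint8, blue, green, red); there is no depth.
- cams.camera_info(name): a dict with "mtx" (3x3 intrinsics, pixels), "k1" (the pictures are not rectified: a ray, as slopes to the right and down, at radius r is drawn at 1 + k1 r^2 times it, then the intrinsics apply), "T" (4x4, takes a point from camera to world coordinates). Camera axes: x right, y down, z forward; pixel columns grow to the right and rows downward; lengths in m; the calibration is good to about 2 mm. A picture is of the moment at which its call begins. camera_info takes no time and is no camera call.
- ctrl.close_job(): hands the job in; it is judged then, once.
The state is a dict: "time": time; "joint_positions": joint angles; "joint_velocities": joint speeds; "effort": joint torques, N m; "tool_pos": TCP position; "orientation": TCP orientation; "wrist_force": force on the tool from outside, world axes, zero at the start; "wrist_torque": the same for the moment, N m; "width": opening from 0.0 (shut) to 1.0 (fully open); "finger_force": force on a finger pad.
Only numpy, scipy, OpenCV 4.12 (cv2) and the standard library are available. Lean on these libraries where they do the work, as an engineer would, in place of code of your own. Each camera call takes 0.05 s, during which the arm holds its last target. There are 200 camera calls.

## Working session

There is one attempt and no reset: what is moved stays moved. The work goes in short steps, Python scripts to look and compute and a tool call to move; the robot and the scene stay as the last step left them, time stands still between calls to the robot, and variables do not carry over. Pictures are saved under pics/ and viewed, at most 12 in all, crops included, and the job is handed in when it is done.

Besides the shell and the picture viewer there is one more tool, called after "Call:" in YAML: its name, and indented under it one key for each argument. arm_command: Moves the arm, as the interface text tells. Its arguments: {"type":"object","properties":{"rows":{"type":"array"},"fingers":{"type":"number"}},"required":["rows"]}

```bash
mkdir -p pics; ls; python3 - <<'E'
from cell import ctrl,cams
import cv2
for n in("scene","top"):
    cv2.imwrite(f"pics/{n}0.png",cams.grab_frame(n)); i=cams.camera_info(n); print(n,i)
s=ctrl.get_state(); print(s,ctrl.tcp_to_grasp)
E
```

```text
pics
scene {'mtx': array([[542.98604372,   0.        , 324.6450485 ],
       [  0.        , 542.98604372, 244.52960906],
       [  0.        ,   0.        ,   1.        ]]), 'k1': 0.025583912025507506, 'T': array([[-0.56936113, -0.61141709,  0.54954258,  0.0475066 ],
       [-0.82188126,  0.43832251, -0.36384691,  0.70763182],
       [-0.01841467, -0.65881903, -0.75207605,  0.81176017],
       [ 0.        ,  0.        ,  0.        ,  1.        ]])}
top {'mtx': array([[578.5840202 ,   0.        , 314.84791559],
       [  0.        , 578.5840202 , 239.37684442],
       [  0.        ,   0.        ,   1.        ]]), 'k1': -0.14733624375388596, 'T': array([[ 0.01578227, -0.99216663,  0.12392053,  0.42892074],
       [-0.99964817, -0.01829941, -0.01920061,  0.41042494],
       [ 0.02131788, -0.1235739 , -0.99210636,  1.04683834],
       [ 0.        ,  0.        ,  0.        ,  1.        ]])}
{'time': 0.1, 'joint_positions': array([-1.17400746e+00,  3.14128606e-01, -4.79332634e-02,  1.21022389e+00,
       -6.49606875e-06,  1.57077901e+00]), 'joint_velocities': array([ 0.00017787, -0.00152543,  0.00277515, -0.00069259,  0.00072774,
        0.00027147]), 'effort': array([-6.04741217e-04, -5.40768671e+01,  3.40540195e+01,  1.11642288e-02,
        2.37916618e-05,  1.60906147e-06]), 'tool_pos': array([ 0.2316779 , -0.55291869,  0.23055689]), 'orientation': array([-3.07853238e+00, -6.18932915e-01,  4.70887535e-04]), 'wrist_force': array([ 0.60375499, -0.26775716, -0.34595593]), 'wrist_torque': array([0.04999373, 0.10258334, 0.00977604]), 'finger_force': 0.0, 'width': 1.0005853835591128} 0.0187
```

View pics/scene0.png

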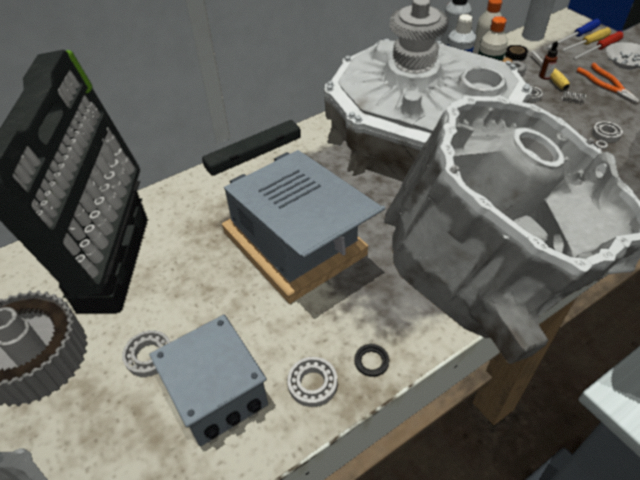

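View pics/top0.png

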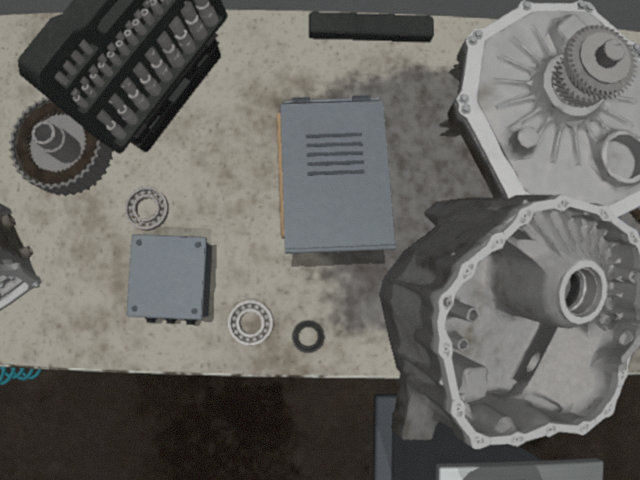

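The first view shows the bonnet with its front edge from about (303,253) to (382,210) and the tab near (340,243). In the top view the front edge runs from (285,250) to (393,247), with the large casing to its right.

```bash
python3 - <<'E'
import cv2,numpy as np
a=cv2.imread("pics/scene0.png")[150:300,215:395]; b=cv2.imread("pics/top0.png")[85:275,270:405]
a=cv2.resize(a,None,fx=4,fy=4,interpolation=3); b=cv2.resize(b,None,fx=3,fy=3,interpolation=3)
cv2.imwrite("pics/c1.png",a);cv2.imwrite("pics/c2.png",b)
E
```

```text
(no output)
```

View pics/c1.png

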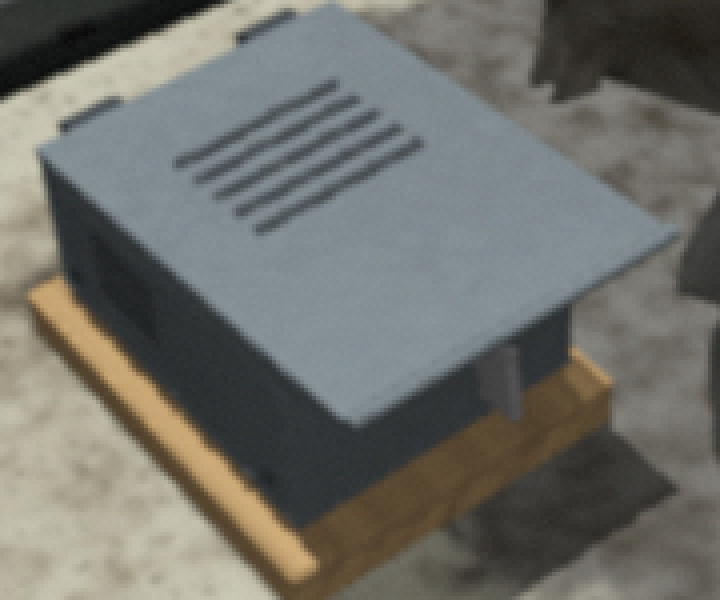

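View pics/c2.png

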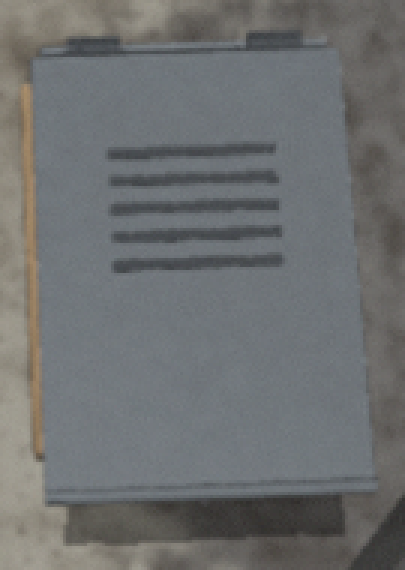

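The scene crop shows the front corners at (303.5,256) and (385,208), with the tab's left face hanging at about (340–345,238–254). The top crop puts the same corners at (285,251.7) and (395.7,248.3).

```bash
cat > h.py <<'E'
import numpy as np,cv2
from cell import ctrl,cams
from scipy.spatial.transform import Rotation as R
I={n:cams.camera_info(n) for n in("scene","top")}
def ray(n,p):
    i=I[n]; q=cv2.undistortPoints(np.array([[p]],float),i["mtx"],np.array([i["k1"],0,0,0,0.]))[0,0]
    return i["T"][:3,3], i["T"][:3,:3]@np.r_[q,1]
def tri(p,q):
    a,u=ray("scene",p); b,v=ray("top",q)
    s=np.linalg.lstsq(np.c_[u,-v],b-a,rcond=None)[0]
    A=a+s[0]*u;B=b+s[1]*v; return (A+B)/2,np.linalg.norm(A-B)
def proj(n,P):
    i=I[n];X=np.linalg.inv(i["T"])@np.r_[P,1]
    x=X[:2]/X[2]; x=x*(1+i["k1"]*(x@x)); return i["mtx"][:2,:2]@x+i["mtx"][:2,2]
E
python3 - <<'E'
from h import *
np.set_printoptions(precision=4,suppress=True)
c1=lambda x,y:((x+.5)/4-.5+215,(y+.5)/4-.5+150)
c2=lambda x,y:((x+.5)/3-.5+270,(y+.5)/3-.5+85)
P={}
for k,a,b in(("FL",(352,426),(46,502)),("FR",(681,232),(377,491)),("BL",(38,150),(33,58)),("BR",(335,3),(332,48))):
    P[k],e=tri(c1(*a),c2(*b)); print(k,P[k],e)
y=P["FL"]-P["FR"]; print(np.linalg.norm(y),y/np.linalg.norm(y), np.linalg.norm(P["FL"]-P["BL"]))
yaw=np.arctan2(-y[0],y[1]); print("yaw",yaw)
# tab pixel: bottom corners of left face; at plane through edge middle, normal y
m=(P["FL"]+P["FR"])/2; m[2]=.165
Ry=R.from_euler("z",yaw)*R.from_euler("y",.12)
Ry=Ry.as_matrix(); print("m",m,Ry)
for x in(.008,.032):
  for z in(-.016,-.056):
    for yy in(.003,): 
      p=proj("scene",m+Ry@[x,yy,z]); print(x,z,(p-[215,150]+.5)*4-.5)
E
```

```text
FL [0.5181 0.4382 0.1686] 0.0010968545482003527
FR [0.5265 0.269  0.1689] 0.0016565197704249324
BL [0.7659 0.4514 0.1347] 0.003096629127944495
BR [0.7746 0.2853 0.1356] 0.006273780275108416
0.16943408504626306 [-0.0497  0.9988 -0.0015] 0.25046389383666057
yaw 0.04974397266880229
m [0.5223 0.3536 0.165 ] [[ 0.9916 -0.0497  0.1196]
 [ 0.0494  0.9988  0.006 ]
 [-0.1197 -0.      0.9928]]
0.008 -0.016 [505.5304 354.2158]
0.008 -0.056 [512.2178 423.535 ]
0.032 -0.016 [469.7554 325.5201]
0.032 -0.056 [477.3832 394.5784]
```

Edge middle is at about (0.522, 0.354, 0.165) with yaw 0.05. The predicted tab corners match the picture to about 2 mm. The tool has to come in tilted, so I'll rise first and see how the arm handles poses beyond its reach.

Call:
arm_command:
  rows:
    - [0, 0, -0.06, 0]
    - [0, 0, -0.12, 0]
    - [0, 0, -0.18, 0]
    - [0, 0, -0.24, 0]
    - [0, 0, -0.3, 0]
  fingers: 0

```text
time: 0.72
tool_pos: [0.2317, -0.5531, 0.5313]
orientation: [3.079, 0.619, 0.0]
wrist_force: [0.5, -1.6, 1.6]
width: -0.001
finger_force: 0.0
```

Call:
arm_command:
  rows:
    - [0, 0, -0.06, 0]
    - [0, 0, -0.12, 0]
    - [0, 0, -0.18, 0]
    - [0, 0, -0.24, 0]
    - [0, 0, -0.3, 0]

```text
time: 1.35
tool_pos: [0.2376, -0.5669, 0.6063]
orientation: [2.975, 0.598, 0.032]
wrist_force: [-0.5, 0.1, -0.5]
width: 0.0
finger_force: 0.0
```

```bash
python3 - <<'E'
from h import *
s=ctrl.get_state(); print(s['joint_positions'].round(4),s['tool_pos'],R.from_rotvec(s['orientation']).as_matrix().round(3))
E
```

```text
[-1.174   0.5546  1.2496  2.1573  0.      1.5708] [ 0.23755405 -0.56689567  0.60625939] [[ 0.922  0.384  0.042]
 [ 0.386 -0.917 -0.1  ]
 [ 0.     0.108 -0.994]]
```

Poses beyond reach are approached with a tilted tool, so tilt is obtainable. Next I'll find out whether the tilt persists in the commanded pose.

Call:
arm_command:
  rows:
    - [0, 0, 0.03, 0]
    - [0, 0, 0.06, 0]

```text
time: 1.6
tool_pos: [0.2404, -0.5738, 0.5463]
orientation: [2.973, 0.598, 0.033]
wrist_force: [-0.4, -0.4, 0.9]
width: 0.007
finger_force: 0.0
```

```bash
cat >> h.py <<'E'
def st():
    s=ctrl.get_state(); print(round(s['time'],2),s['joint_positions'].round(4),s['tool_pos'].round(4),s['wrist_force'].round(1)); print(R.from_rotvec(s['orientation']).as_matrix().round(3))
E
python3 -c "from h import *; st()"
```

```text
1.6 [-1.174   0.3787  0.7724  1.8531  0.      1.5708] [ 0.2404 -0.5738  0.5463] [-0.4 -0.4  0.9]
[[ 0.922  0.384  0.043]
 [ 0.386 -0.917 -0.103]
 [ 0.     0.111 -0.994]]
```

Tilt persists, so it can be accumulated. Next I'll swing to heading ~0.05 rad, high above the scene.

```bash
cat >> h.py <<'E'
def rows(targets,turns=None):
    s=ctrl.get_state(); M=R.from_rotvec(s['orientation']).as_matrix()
    for k,t in enumerate(targets): print([*((M.T@(np.array(t)-s['tool_pos'])).round(3)), round(turns[k],1) if turns else 0])
E
python3 - <<'E'
from h import *
a=np.linspace(-1.174,.05,15)[1:]
rows([(.622*np.cos(t),.622*np.sin(t),.55) for t in a],[-np.degrees(t+1.174) for t in a])
E
```

```text
[np.float64(0.054), np.float64(-0.002), np.float64(-0.004), np.float64(-5.0)]
[np.float64(0.108), np.float64(-0.009), np.float64(-0.005), np.float64(-10.0)]
[np.float64(0.161), np.float64(-0.021), np.float64(-0.006), np.float64(-15.0)]
[np.float64(0.213), np.float64(-0.037), np.float64(-0.008), np.float64(-20.0)]
[np.float64(0.263), np.float64(-0.058), np.float64(-0.01), np.float64(-25.0)]
[np.float64(0.312), np.float64(-0.083), np.float64(-0.013), np.float64(-30.1)]
[np.float64(0.357), np.float64(-0.112), np.float64(-0.016), np.float64(-35.1)]
[np.float64(0.4), np.float64(-0.145), np.float64(-0.02), np.float64(-40.1)]
[np.float64(0.44), np.float64(-0.181), np.float64(-0.024), np.float64(-45.1)]
[np.float64(0.477), np.float64(-0.221), np.float64(-0.029), np.float64(-50.1)]
[np.float64(0.51), np.float64(-0.264), np.float64(-0.033), np.float64(-55.1)]
[np.float64(0.539), np.float64(-0.31), np.float64(-0.038), np.float64(-60.1)]
[np.float64(0.564), np.float64(-0.358), np.float64(-0.044), np.float64(-65.1)]
[np.float64(0.585), np.float64(-0.408), np.float64(-0.049), np.float64(-70.1)]
```

Call:
arm_command:
  rows:
    - [0.054, -0.002, -0.004, -5]
    - [0.108, -0.009, -0.005, -10]
    - [0.161, -0.021, -0.006, -15]
    - [0.213, -0.037, -0.008, -20]
    - [0.263, -0.058, -0.01, -25]

```text
time: 2.22
tool_pos: [0.4614, -0.4163, 0.5497]
orientation: [2.773, 1.231, -0.002]
wrist_force: [0.9, -0.4, 0.7]
width: -0.001
finger_force: 0.0
```

Call:
arm_command:
  rows:
    - [0.054, -0.002, -0.002, -5]
    - [0.108, -0.009, -0.004, -10]
    - [0.161, -0.021, -0.006, -15]
    - [0.213, -0.037, -0.009, -20]
    - [0.263, -0.058, -0.015, -25]

```text
time: 2.85
tool_pos: [0.5944, -0.1816, 0.5471]
orientation: [2.443, 1.804, -0.037]
wrist_force: [1.4, -0.7, -0.3]
width: -0.001
finger_force: 0.0
```

```bash
python3 - <<'E'
from h import *
st()
a=np.linspace(-1.174+.873,.05,5)[1:]
rows([(.622*np.cos(t),.622*np.sin(t),.55) for t in a],[-np.degrees(t+.301) for t in a])
E
```

```text
2.85 [-0.2516  0.4402  0.8722  1.9373 -0.0844  1.615 ] [ 0.5944 -0.1816  0.5471] [ 1.4 -0.7 -0.3]
[[ 0.296  0.954  0.042]
 [ 0.952 -0.291 -0.098]
 [-0.081  0.069 -0.994]]
[np.float64(0.051), np.float64(-0.001), np.float64(-0.007), np.float64(-5.0)]
[np.float64(0.105), np.float64(-0.008), np.float64(-0.012), np.float64(-10.1)]
[np.float64(0.158), np.float64(-0.02), np.float64(-0.017), np.float64(-15.1)]
[np.float64(0.21), np.float64(-0.036), np.float64(-0.023), np.float64(-20.1)]
```

Call:
arm_command:
  rows:
    - [0.051, -0.001, -0.007, -5]
    - [0.105, -0.008, -0.012, -10]
    - [0.158, -0.02, -0.017, -15]
    - [0.21, -0.036, -0.023, -20]

```text
time: 3.35
tool_pos: [0.6212, 0.031, 0.5506]
orientation: [2.097, 2.205, -0.063]
wrist_force: [0.2, -0.3, -0.2]
width: -0.001
finger_force: 0.0
```

```bash
python3 - <<'E'
from h import *
st()
# fit planar FK
D=[((.3141,-.0479,1.2102),.5995,.23056),((.5546,1.2496,2.1573),.6147,.6063),((.3787,.7724,1.8531),.6221,.5463)]
A=[];b=[]
for (a,c,d),r,z in D:
    f=a-c;p=f+d
    A+= [[1,0,np.sin(a),np.cos(f),np.sin(f),np.cos(p)],[0,1,np.cos(a),-np.sin(f),np.cos(f),-np.sin(p)]];b+=[r,z]
A=np.array(A);b=np.array(b)
x0=np.array([0,.3,.35,.35,0,.2]); print(np.linalg.svd(A)[1]); 
for lam in(1e-3,1e-4):
    x=np.linalg.solve(A.T@A+lam*lam*np.eye(6),A.T@b+lam*lam*x0); print(x.round(4),(A@x-b).round(4))
E
```

```text
3.35 [ 0.1037  0.5026  0.9859  2.0217 -0.1014  1.6225] [0.6212 0.031  0.5506] [ 0.2 -0.3 -0.2]
[[-0.048  0.998  0.043]
 [ 0.994  0.052 -0.097]
 [-0.099  0.038 -0.994]]
[3.3420705  2.4586988  0.69366246 0.54788298 0.06028883 0.01966815]
[-2.000e-04  2.804e-01  5.220e-01  4.408e-01  7.570e-02  4.610e-01] [ 0.  0.  0.  0. -0. -0.]
[-3.000e-04  2.807e-01  5.221e-01  4.408e-01  7.580e-02  4.615e-01] [ 0.  0.  0.  0. -0. -0.]
```

Call:
arm_command:
  rows:
    - [0, 0.02, -0.05, 0]
    - [0, 0.04, -0.1, 0]
    - [0, 0.06, -0.15, 0]
    - [0, 0.08, -0.2, 0]
    - [0, 0.1, -0.25, 0]

```text
time: 3.98
tool_pos: [0.6172, 0.0365, 0.6027]
orientation: [2.065, 2.172, 0.014]
wrist_force: [0.3, 0.8, 0.1]
width: 0.0
finger_force: 0.0
```

```bash
python3 -c "from h import *; st()"
```

```text
3.98 [ 0.115   0.5632  1.2495  2.1571 -0.1045  1.6302] [0.6172 0.0365 0.6027] [0.3 0.8 0.1]
[[-0.045  0.993  0.111]
 [ 0.994  0.055 -0.092]
 [-0.098  0.106 -0.99 ]]
```

Call:
arm_command:
  rows:
    - [-0.2, 0.2, -2, 0]
    - [-0.2, 0.2, -2, 0]
    - [-0.2, 0.2, -2, 0]

```text
time: 4.35
tool_pos: [0.5889, 0.0234, 0.6532]
orientation: [2.022, 2.136, 0.103]
wrist_force: [-0.1, 0.3, -0.7]
width: 0.002
finger_force: 0.0
```

```bash
python3 -c "from h import *; st()"
```

```text
4.35 [ 0.098   0.4793  1.2493  2.157  -0.1039  1.6043] [0.5889 0.0234 0.6532] [-0.1  0.3 -0.7]
[[-0.046  0.981  0.191]
 [ 0.994  0.063 -0.085]
 [-0.096  0.186 -0.978]]
```

About 0.028 rad of tilt is gained per row, so I'll keep accumulating.

Call:
arm_command:
  rows:
    - [-0.2, 0.5, -2, 0]
    - [-0.2, 0.5, -2, 0]
    - [-0.2, 0.5, -2, 0]
    - [-0.2, 0.5, -2, 0]
    - [-0.2, 0.5, -2, 0]

```text
time: 4.97
tool_pos: [0.5566, 0.0035, 0.7004]
orientation: [1.977, 2.097, 0.183]
wrist_force: [-1.1, 0.1, -0.0]
width: 0.003
finger_force: 0.0
```

Call:
arm_command:
  rows:
    - [-0.2, 0.8, -2, 0]
    - [-0.2, 0.8, -2, 0]
    - [-0.2, 0.8, -2, 0]
    - [-0.2, 0.8, -2, 0]
    - [-0.2, 0.8, -2, 0]

```text
time: 5.6
tool_pos: [0.5234, -0.0094, 0.7413]
orientation: [1.933, 2.057, 0.252]
wrist_force: [0.2, 0.8, -0.4]
width: 0.002
finger_force: 0.0
```

```bash
python3 -c "from h import *; st()"
```

```text
5.6 [ 0.0417  0.3202  1.2486  2.1568 -0.0944  1.5339] [ 0.5234 -0.0094  0.7413] [ 0.2  0.8 -0.4]
[[-0.045  0.94   0.338]
 [ 0.994  0.076 -0.08 ]
 [-0.101  0.332 -0.938]]
```

Call:
arm_command:
  rows:
    - [-0.2, 0.6, -1.9, 0]

```text
time: 5.72
tool_pos: [0.5078, -0.011, 0.7581]
orientation: [1.913, 2.039, 0.279]
wrist_force: [-0.7, 0.4, 1.3]
width: 0.001
finger_force: 0.0
```

Call:
arm_command:
  rows:
    - [-0.2, 0.6, -1.9, 0]
    - [-0.2, 0.6, -1.9, 0]

```text
time: 5.98
tool_pos: [0.4759, -0.0155, 0.7903]
orientation: [1.874, 2.002, 0.337]
wrist_force: [0.3, -0.3, -0.3]
width: 0.001
finger_force: 0.0
```

```bash
python3 -c "from h import *; st()"
```

```text
5.97 [ 0.033   0.2222  1.2491  2.1572 -0.0945  1.5165] [ 0.4759 -0.0155  0.7903] [ 0.3 -0.3 -0.3]
[[-0.042  0.903  0.427]
 [ 0.993  0.084 -0.08 ]
 [-0.108  0.421 -0.901]]
```

Call:
arm_command:
  rows:
    - [-0.1, 0.45, -0.89, 0]
    - [-0.1, 0.45, -0.89, 0]
    - [-0.1, 0.45, -0.89, 0]

```text
time: 6.35
tool_pos: [0.4459, -0.0191, 0.8167]
orientation: [1.839, 1.969, 0.384]
wrist_force: [0.8, 0.3, -0.2]
width: -0.001
finger_force: 0.0
```

Call:
arm_command:
  rows:
    - [-0.1, 0.53, -0.85, 0]
    - [-0.1, 0.53, -0.85, 0]
    - [-0.1, 0.53, -0.85, 0]

```text
time: 6.72
tool_pos: [0.4181, -0.0196, 0.8389]
orientation: [1.806, 1.937, 0.425]
wrist_force: [-0.5, -0.9, -0.3]
width: 0.003
finger_force: 0.0
```

Call:
arm_command:
  rows:
    - [-0.1, 0.6, -0.79, 0]
    - [-0.1, 0.6, -0.79, 0]
    - [-0.1, 0.6, -0.79, 0]

```text
time: 7.1
tool_pos: [0.3945, -0.0172, 0.8564]
orientation: [1.778, 1.91, 0.458]
wrist_force: [-0.6, -0.4, -0.9]
width: 0.004
finger_force: 0.0
```

```bash
python3 -c "from h import *; st()"
```

```text
7.1 [ 0.0487  0.0713  1.249   2.1571 -0.1103  1.5146] [ 0.3945 -0.0172  0.8564] [-0.6 -0.4 -0.9]
[[-0.034  0.829  0.559]
 [ 0.992  0.096 -0.083]
 [-0.123  0.552 -0.825]]
```

Call:
arm_command:
  rows:
    - [-0.1, 0.1, -1, 0]
    - [-0.1, 0.1, -1, 0]
    - [-0.1, 0.1, -1, 0]

```text
time: 7.48
tool_pos: [0.3425, -0.0353, 0.8866]
orientation: [1.728, 1.861, 0.516]
wrist_force: [-0.8, -0.3, 0.4]
width: 0.003
finger_force: 0.0
```

```bash
python3 -c "from h import *; st()"
```

```text
7.47 [-0.0556 -0.014   1.249   2.1571 -0.0491  1.4239] [ 0.3425 -0.0353  0.8866] [-0.8 -0.3  0.4]
[[-0.029  0.783  0.622]
 [ 0.991  0.103 -0.084]
 [-0.13   0.614 -0.779]]
```

Call:
arm_command:
  rows:
    - [0, 0.1, -1, 0]
    - [0, 0.1, -1, 0]
    - [0, 0.1, -1, 0]

```text
time: 7.85
tool_pos: [0.2948, -0.0178, 0.9218]
orientation: [1.654, 1.774, 0.59]
wrist_force: [-0.0, 0.3, 0.4]
width: 0.001
finger_force: 0.0
```

Call:
arm_command:
  rows:
    - [0, 0.1, -1, 0]
    - [0, 0.1, -1, 0]
    - [0, 0.1, -1, 0]

```text
time: 8.22
tool_pos: [0.21, -0.0444, 0.9486]
orientation: [1.601, 1.681, 0.638]
wrist_force: [0.1, 1.0, 0.6]
width: -0.001
finger_force: 0.0
```

Call:
arm_command:
  rows:
    - [0, 0.1, -1, 0]
    - [0, 0.1, -1, 0]
    - [0, 0.1, -1, 0]

```text
time: 8.6
tool_pos: [0.1486, -0.0234, 0.9612]
orientation: [1.532, 1.649, 0.69]
wrist_force: [0.0, 0.5, -0.3]
width: 0.003
finger_force: 0.0
```

```bash
python3 -c "from h import *; st()"
```

```text
8.6 [-0.1063 -0.3147  1.2488  2.1569 -0.0227  1.3785] [ 0.1486 -0.0234  0.9612] [ 0.   0.5 -0.3]
[[ 0.016  0.57   0.822]
 [ 0.985  0.131 -0.111]
 [-0.171  0.811 -0.559]]
```

Tilt is now 56° from vertical. Next come the waypoints: forward, then left, then down in front of the bonnet.

```bash
cat > w.py <<'E'
from h import *
def path(Ps,turn=0):
    s=ctrl.get_state(); M=R.from_rotvec(s['orientation']).as_matrix(); p=s['tool_pos']; 
    for P in Ps:
        P=np.array(P); n=int(np.ceil(np.linalg.norm(P-p)/.058)); print(n,"step tool:",(M.T@(P-p)/n).round(4).tolist(),"total",(M.T@(P-p)).round(4).tolist(), "from start", (M.T@(P-s['tool_pos'])).round(4).tolist()); p=P
E
python3 - <<'E'
from w import *
path([(.40,-.02,.82),(.62,-.02,.75)])
E
```

```text
5 step tool: [0.0063, 0.0058, 0.057] total [0.0316, 0.0291, 0.2852] from start [0.0316, 0.0291, 0.2852]
4 step tool: [0.0039, 0.0171, 0.055] total [0.0155, 0.0685, 0.2199] from start [0.0471, 0.0976, 0.5051]
```

Call:
arm_command:
  rows:
    - [0.006, 0.006, 0.057, 0]
    - [0.012, 0.012, 0.114, 0]
    - [0.018, 0.018, 0.171, 0]
    - [0.024, 0.024, 0.228, 0]
    - [0.032, 0.029, 0.285, 0]

```text
time: 9.22
tool_pos: [0.2758, -0.042, 0.8722]
orientation: [1.576, 1.667, 0.655]
wrist_force: [-0.1, -0.6, 0.0]
width: -0.001
finger_force: 0.0
```

Call:
arm_command:
  rows:
    - [0.004, 0.017, 0.055, 3]
    - [0.008, 0.034, 0.11, 6]
    - [0.012, 0.051, 0.165, 9]
    - [0.016, 0.068, 0.22, 12]

```text
time: 9.72
tool_pos: [0.4946, -0.0341, 0.7899]
orientation: [1.755, 1.535, 0.771]
wrist_force: [0.3, -0.3, 0.4]
width: -0.001
finger_force: 0.0
```

```bash
python3 - <<'E'
from w import *
st()
path([(.52,.2,.6),(.43,.385,.45),(.43,.385,.2)])
E
```

```text
9.72 [ 0.0025 -0.3983  0.1783  1.2229 -0.1069  1.6533] [ 0.4946 -0.0341  0.7899] [ 0.3 -0.3  0.4]
[[ 0.132  0.593  0.794]
 [ 0.991 -0.081 -0.105]
 [ 0.002  0.801 -0.599]]
6 step tool: [0.0392, -0.026, 0.0182] total [0.2351, -0.1558, 0.1094] from start [0.2351, -0.1558, 0.1094]
5 step tool: [0.0342, -0.0377, -0.0002] total [0.1712, -0.1884, -0.001] from start [0.4063, -0.3443, 0.1083]
5 step tool: [-0.0001, -0.04, 0.0299] total [-0.0004, -0.2002, 0.1497] from start [0.4059, -0.5445, 0.258]
```

Call:
arm_command:
  rows:
    - [0.039, -0.026, 0.018, 0]
    - [0.078, -0.052, 0.036, 0]
    - [0.118, -0.078, 0.054, 0]
    - [0.157, -0.104, 0.073, 0]
    - [0.196, -0.13, 0.091, 0]

```text
time: 10.35
tool_pos: [0.5132, 0.1627, 0.6311]
orientation: [1.751, 1.536, 0.77]
wrist_force: [1.1, -0.4, -0.6]
width: 0.002
finger_force: 0.0
```

Call:
arm_command:
  rows:
    - [0.039, -0.026, 0.018, 0]
    - [0.073, -0.064, 0.018, 0]
    - [0.107, -0.102, 0.018, 0]
    - [0.141, -0.14, 0.018, 0]
    - [0.175, -0.178, 0.018, 0]

```text
time: 10.98
tool_pos: [0.4439, 0.3478, 0.4779]
orientation: [1.749, 1.535, 0.77]
wrist_force: [-0.7, 1.0, -0.0]
width: -0.001
finger_force: 0.0
```

```bash
python3 - <<'E'
from w import *
st()
path([(.43,.385,.45),(.43,.385,.2)])
E
```

```text
10.97 [ 1.1297 -0.1431 -0.3168  1.0085 -0.8704  2.6482] [0.4439 0.3478 0.4779] [-0.7  1.  -0. ]
[[ 0.13   0.592  0.796]
 [ 0.991 -0.077 -0.106]
 [-0.001  0.803 -0.596]]
1 step tool: [0.0351, -0.0335, 0.0016] total [0.0351, -0.0335, 0.0016] from start [0.0351, -0.0335, 0.0016]
5 step tool: [0.0001, -0.0401, 0.0298] total [0.0004, -0.2007, 0.1491] from start [0.0355, -0.2342, 0.1507]
```

```bash
python3 - <<'E'
from w import *
path([(.435,.398,.33),(.447,.398,.192),(.543,.385,.12)])
E
```

```text
3 step tool: [0.0163, -0.0426, 0.0253] total [0.0489, -0.1279, 0.0758] from start [0.0489, -0.1279, 0.0758]
3 step tool: [0.0006, -0.0346, 0.0306] total [0.0018, -0.1037, 0.0919] from start [0.0506, -0.2315, 0.1677]
3 step tool: [-0.0001, -0.0, 0.0402] total [-0.0003, -0.0, 0.1207] from start [0.0504, -0.2315, 0.2884]
```

Call:
arm_command:
  rows:
    - [0.016, -0.043, 0.025, 0]
    - [0.032, -0.085, 0.05, 0]
    - [0.049, -0.128, 0.076, 0]

```text
time: 11.35
tool_pos: [0.4354, 0.3974, 0.3293]
orientation: [1.75, 1.535, 0.771]
wrist_force: [0.5, 0.2, -0.4]
width: 0.001
finger_force: 0.0
```

Call:
arm_command:
  rows:
    - [0.001, -0.035, 0.031, 0]
    - [0.001, -0.07, 0.061, 0]
    - [0.002, -0.104, 0.092, 0]
    - [0.002, -0.104, 0.092, 0]

```text
time: 11.85
tool_pos: [0.4463, 0.3946, 0.189]
orientation: [1.747, 1.539, 0.761]
wrist_force: [1.0, -0.8, 1.3]
width: -0.002
finger_force: 0.0
```

```bash
python3 - <<'E'
from w import *
st(); path([(.543,.385,.12)])
a=cams.grab_frame("scene")[120:320,200:440]; cv2.imwrite("pics/d1.png",cv2.resize(a,None,fx=3,fy=3,interpolation=3))
E
```

```text
11.85 [ 1.1678  0.1554 -0.7097  0.3679 -0.8835  2.704 ] [0.4463 0.3946 0.189 ] [ 1.  -0.8  1.3]
[[ 0.13   0.594  0.793]
 [ 0.991 -0.071 -0.11 ]
 [-0.009  0.801 -0.599]]
3 step tool: [0.0012, 0.001, 0.0397] total [0.0037, 0.0029, 0.1191] from start [0.0037, 0.0029, 0.1191]
```

View pics/d1.png

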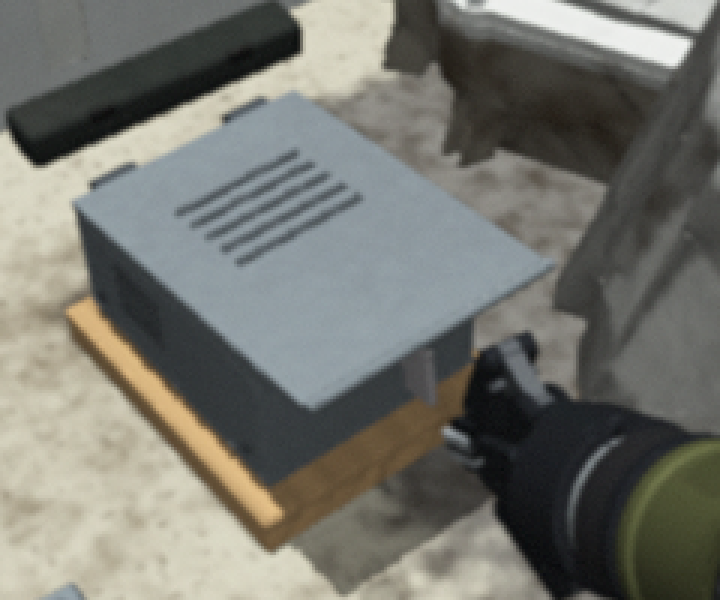

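The gripper is in front of the bonnet with its tips near crop (450,440), and its knuckles stand out along the closing direction. I'll project the tool geometry onto the picture.

```bash
python3 - <<'E'
from w import *
s=ctrl.get_state(); M=R.from_rotvec(s['orientation']).as_matrix(); p=s['tool_pos']
a=cv2.imread("pics/d1.png")
for y,c in((0,(0,0,255)),(.015,(0,255,0)),(-.015,(255,0,0))):
  for z in(0,-.0187,-.04,-.073,-.1,-.13):
    q=proj("scene",p+M@[0,y,z]); q=((q-[200,120]+.5)*3-.5).round().astype(int); cv2.circle(a,tuple(map(int,q)),3,c,-1)
cv2.imwrite("pics/d2.png",cv2.resize(a[270:600,380:720],None,fx=1.8,fy=1.8))
E
```

```text
(no output)
```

View pics/d2.png

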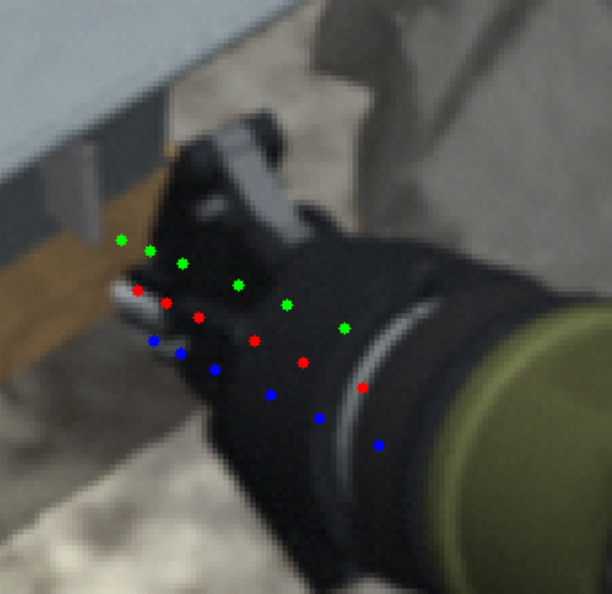

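The knuckles bulge about 45 mm along the closing axis, so I'll roll the gripper 90° to make that axis horizontal and leave the fingers thin in height.

Call:
arm_command:
  rows:
    - [0, 0, 0, -10]
    - [0, 0, 0, -20]
    - [0, 0, 0, -30]
    - [0, 0, 0, -40]
    - [0, 0, 0, -50]

```text
time: 12.52
tool_pos: [0.4477, 0.3997, 0.197]
orientation: [0.891, 2.04, 0.316]
wrist_force: [0.0, 0.9, 0.2]
width: -0.004
finger_force: 0.0
```

Call:
arm_command:
  rows:
    - [0, 0, 0, -10]
    - [0, 0, 0, -20]
    - [0, 0, 0, -30]
    - [0, 0, 0, -40]

```text
time: 13.02
tool_pos: [0.4477, 0.3997, 0.197]
orientation: [0.139, 2.205, -0.071]
wrist_force: [-0.3, 0.3, 0.7]
width: 0.002
finger_force: 0.0
```

```bash
python3 - <<'E'
from w import *
st(); path([(.445,.41,.187),(.543,.396,.117)])
E
```

```text
13.03 [ 1.1694  0.1474 -0.7014  0.3704 -0.8842  1.1273] [0.4477 0.3997 0.197 ] [-0.3  0.3  0.7]
[[-0.59   0.126  0.797]
 [ 0.074  0.992 -0.101]
 [-0.804 -0.001 -0.595]]
1 step tool: [0.0104, 0.0098, 0.0028] total [0.0104, 0.0098, 0.0028] from start [0.0104, 0.0098, 0.0028]
3 step tool: [-0.0009, -0.0005, 0.0404] total [-0.0027, -0.0015, 0.1212] from start [0.0077, 0.0083, 0.124]
```

Call:
arm_command:
  rows:
    - [0.01, 0.01, 0.003, 0]
    - [0.01, 0.009, 0.033, 0]
    - [0.009, 0.009, 0.063, 0]
    - [0.008, 0.008, 0.093, 0]
    - [0.008, 0.008, 0.124, 0]

```text
time: 13.65
tool_pos: [0.543, 0.3958, 0.1139]
orientation: [0.147, 2.205, -0.067]
wrist_force: [-0.3, 0.1, 0.2]
width: -0.004
finger_force: 0.0
```

```bash
python3 - <<'E'
from w import *
st()
a=cams.grab_frame("scene")[150:310,240:440]; cv2.imwrite("pics/e1.png",cv2.resize(a,None,fx=4,fy=3.7,interpolation=3))
E
```

```text
13.65 [ 0.9938  0.3284 -0.7457 -0.0337 -0.808   0.8959] [0.543  0.3958 0.1139] [-0.3  0.1  0.2]
[[-0.59   0.13   0.797]
 [ 0.082  0.991 -0.101]
 [-0.803  0.005 -0.596]]
```

View pics/e1.png

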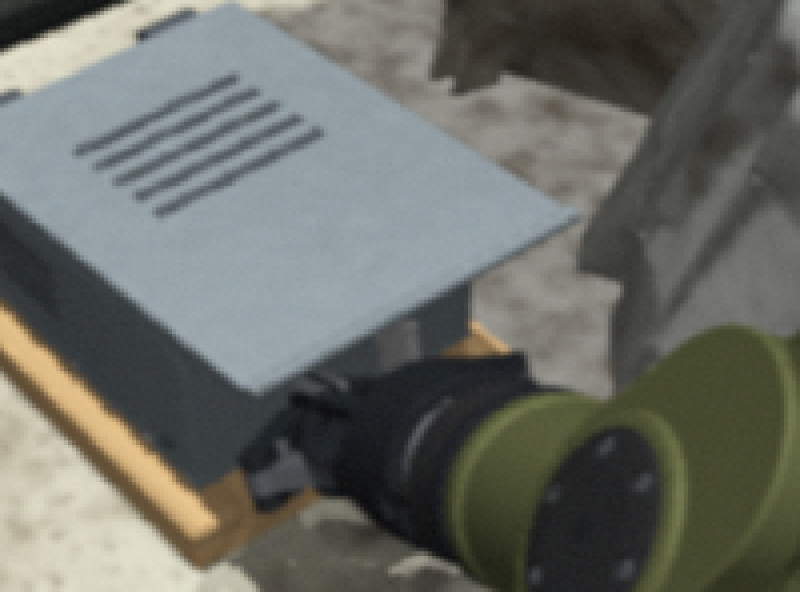

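The fingers are under the edge, left of the tab (at crop (400,345)), with no contact. Now I'll push right.

Call:
arm_command:
  rows:
    - [0, -0.01, 0, 0]
    - [0, -0.018, 0, 0]

```text
time: 13.95
tool_pos: [0.5389, 0.3768, 0.1142]
orientation: [0.143, 2.206, -0.069]
wrist_force: [0.2, -0.0, -0.7]
width: -0.0
finger_force: 0.0
```

Call:
arm_command:
  rows:
    - [0, -0.004, 0, 0]
    - [0, -0.007, 0, 0]

```text
time: 14.2
tool_pos: [0.5382, 0.3703, 0.1144]
orientation: [0.142, 2.206, -0.069]
wrist_force: [1.3, 1.0, 0.1]
width: -0.002
finger_force: 0.9
```

Call:
arm_command:
  rows:
    - [0, -0.003, 0, 0]
    - [0, -0.005, 0, 0]

```text
time: 14.45
tool_pos: [0.5382, 0.3664, 0.1145]
orientation: [0.142, 2.206, -0.067]
wrist_force: [2.9, 3.8, -0.4]
width: -0.001
finger_force: 2.1
```

Call:
arm_command:
  rows:
    - [0, -0.003, 0, 0]
    - [0, -0.006, 0, 0]

```text
time: 14.7
tool_pos: [0.5377, 0.3608, 0.1145]
orientation: [0.142, 2.206, -0.066]
wrist_force: [3.8, 5.0, -1.2]
width: -0.005
finger_force: 2.8
```

Call:
arm_command:
  rows:
    - [0, -0.002, 0, 0]
    - [0, -0.004, 0, 0]

```text
time: 14.95
tool_pos: [0.5373, 0.3572, 0.1146]
orientation: [0.142, 2.206, -0.065]
wrist_force: [3.8, 6.8, -1.0]
width: 0.002
finger_force: 3.2
```

Call:
arm_command:
  rows:
    - [0, -0.001, 0, 0]
    - [0, -0.002, 0, 0]

```text
time: 15.2
tool_pos: [0.5371, 0.3555, 0.1147]
orientation: [0.142, 2.206, -0.065]
wrist_force: [4.0, 7.8, -1.1]
width: -0.003
finger_force: 3.4
```

Call:
arm_command:
  rows:
    - [0, -0.001, 0, 0]
    - [0, -0.0015, 0, 0]

```text
time: 15.45
tool_pos: [0.537, 0.3542, 0.1147]
orientation: [0.142, 2.206, -0.064]
wrist_force: [4.0, 7.0, -2.1]
width: 0.005
finger_force: 3.5
```

Call:
arm_command:
  rows:
    - [0, -0.001, 0, 0]
    - [0, -0.0015, 0, 0]

```text
time: 15.7
tool_pos: [0.5369, 0.3537, 0.1148]
orientation: [0.142, 2.206, -0.062]
wrist_force: [5.9, 10.4, -2.3]
width: -0.003
finger_force: 4.9
```

```bash
python3 - <<'E'
from w import *
st()
a=cams.grab_frame("scene")[180:290,280:420]; cv2.imwrite("pics/f1.png",cv2.resize(a,None,fx=5,fy=5,interpolation=3))
E
```

```text
15.7 [ 0.9542  0.2684 -0.8457 -0.1128 -0.7832  0.8421] [0.5369 0.3537 0.1148] [ 5.9 10.4 -2.3]
[[-0.591  0.125  0.797]
 [ 0.08   0.992 -0.096]
 [-0.802  0.007 -0.597]]
```

View pics/f1.png

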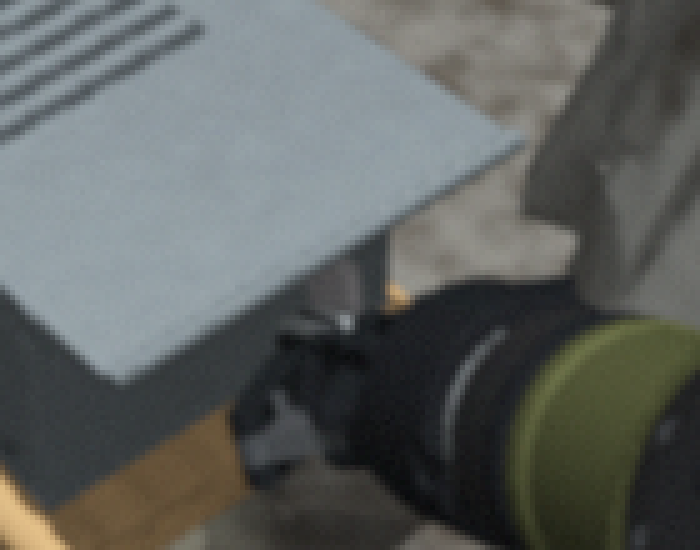

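Force rose sharply at about 15.8 mm of travel, so the catch is at its stop and the tab has visibly moved right. Now I'll compute the lift.

```bash
python3 - <<'E'
from w import *
M=R.from_rotvec(ctrl.get_state()['orientation']).as_matrix()
for d in[(.002,0,.023),(.009,0,.044),(.020,.001,.046),(.019,.001,.029),(.030,.001,.036),(.026,.001,.020),(.019,0,.011)]: print((M.T@np.array(d)).round(4))
E
```

```text
[-0.0196  0.0004 -0.0121]
[-0.0406  0.0014 -0.0191]
[-0.0487  0.0038 -0.0116]
[-0.0344  0.0036 -0.0023]
[-0.0465  0.005   0.0023]
[-0.0313  0.0044  0.0087]
[-0.0201  0.0024  0.0086]
```

Call:
arm_command:
  rows:
    - [-0.006, 0, -0.004, 0]
    - [-0.012, 0, -0.008, 0]
    - [-0.018, 0, -0.011, 0]

```text
time: 16.12
tool_pos: [0.5368, 0.3535, 0.1336]
orientation: [0.138, 2.212, -0.062]
wrist_force: [-4.4, 13.3, -7.2]
width: -0.0
finger_force: 6.4
```

Call:
arm_command:
  rows:
    - [-0.007, 0, -0.004, 0]
    - [-0.014, 0, -0.007, 0]

```text
time: 16.38
tool_pos: [0.5386, 0.3536, 0.1482]
orientation: [0.136, 2.214, -0.061]
wrist_force: [-9.9, 14.3, -5.6]
width: -0.005
finger_force: 7.4
```

Call:
arm_command:
  rows:
    - [-0.007, 0, -0.003, 0]
    - [-0.014, 0, -0.006, 0]

```text
time: 16.62
tool_pos: [0.5417, 0.3537, 0.1628]
orientation: [0.134, 2.215, -0.06]
wrist_force: [-9.0, 15.8, -4.7]
width: 0.003
finger_force: 8.2
```

```bash
python3 - <<'E'
from w import *
st()
a=cams.grab_frame("scene")[150:300,220:420]; cv2.imwrite("pics/g1.png",cv2.resize(a,None,fx=4,fy=4,interpolation=3))
E
```

```text
16.62 [ 0.9415  0.1792 -0.7981  0.0166 -0.7677  0.8242] [0.5417 0.3537 0.1628] [-9.  15.8 -4.7]
[[-0.598  0.118  0.792]
 [ 0.075  0.993 -0.091]
 [-0.798  0.005 -0.603]]
```

View pics/g1.png

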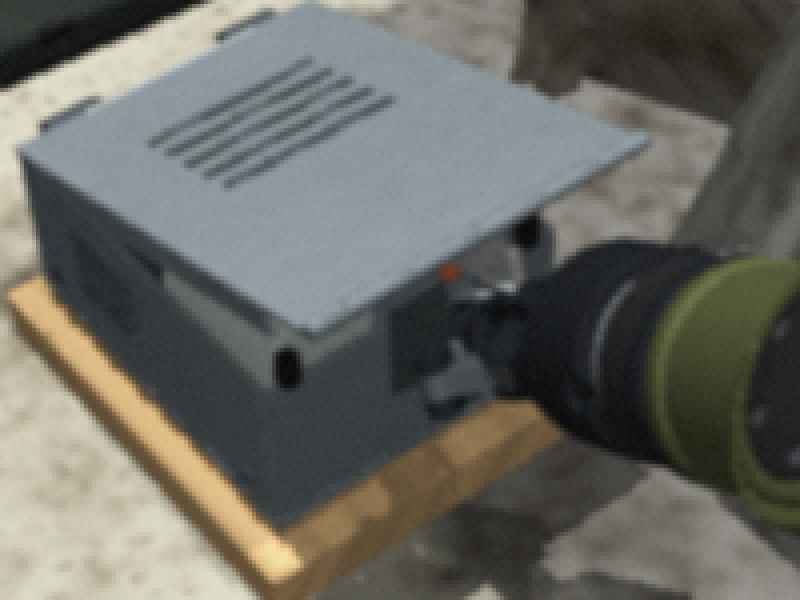

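The bonnet is free and rising: the left front corner moved up from (303,256) to about (297,232), with the tab still aside. I'll continue along the arc.

```bash
python3 - <<'E'
from w import *
rows([(.545,.354,.174),(.549,.355,.186),(.558,.356,.208),(.568,.356,.228),(.578,.357,.244)])
E
```

```text
[np.float64(-0.009), np.float64(0.001), np.float64(-0.004), 0]
[np.float64(-0.021), np.float64(0.002), np.float64(-0.008), 0]
[np.float64(-0.044), np.float64(0.004), np.float64(-0.014), 0]
[np.float64(-0.066), np.float64(0.006), np.float64(-0.018), 0]
[np.float64(-0.085), np.float64(0.008), np.float64(-0.02), 0]
```

Call:
arm_command:
  rows:
    - [-0.01, 0, -0.004, 0]
    - [-0.021, 0.001, -0.008, 0]
    - [-0.044, 0.003, -0.014, 0]
    - [-0.066, 0.005, -0.018, 0]
    - [-0.085, 0.007, -0.02, 0]

```text
time: 17.3
tool_pos: [0.5774, 0.3559, 0.2442]
orientation: [0.135, 2.213, -0.061]
wrist_force: [-15.9, 14.2, 1.3]
width: -0.001
finger_force: 10.0
```

```bash
python3 - <<'E'
from w import *
st()
rows([(.587,.357,.257),(.601,.358,.276),(.617,.358,.293),(.643,.359,.313),(.668,.36,.328)])
E
```

```text
17.3 [ 0.8873  0.0982 -0.6687  0.1837 -0.7392  0.7617] [0.5774 0.3559 0.2442] [-15.9  14.2   1.3]
[[-0.597  0.119  0.794]
 [ 0.075  0.993 -0.092]
 [-0.799  0.004 -0.601]]
[np.float64(-0.016), np.float64(0.002), np.float64(-0.0), 0]
[np.float64(-0.039), np.float64(0.005), np.float64(-0.001), 0]
[np.float64(-0.062), np.float64(0.007), np.float64(0.002), 0]
[np.float64(-0.094), np.float64(0.011), np.float64(0.01), 0]
[np.float64(-0.121), np.float64(0.015), np.float64(0.021), 0]
```

Call:
arm_command:
  rows:
    - [-0.016, 0.004, 0, 0]
    - [-0.039, 0.008, -0.001, 0]
    - [-0.062, 0.011, 0.002, 0]
    - [-0.094, 0.015, 0.01, 0]
    - [-0.121, 0.019, 0.021, 0]

```text
time: 17.92
tool_pos: [0.669, 0.3625, 0.3285]
orientation: [0.135, 2.212, -0.063]
wrist_force: [-5.5, 12.2, -2.8]
width: 0.001
finger_force: 11.2
```

```bash
python3 - <<'E'
from w import *
st()
a=cams.grab_frame("scene"); cv2.imwrite("pics/h1.png",a[60:330,150:510].repeat(2,0).repeat(2,1))
E
```

```text
17.93 [ 0.7698  0.1293 -0.4352  0.3076 -0.6692  0.6398] [0.669  0.3625 0.3285] [-5.5 12.2 -2.8]
[[-0.596  0.12   0.794]
 [ 0.075  0.993 -0.094]
 [-0.8    0.003 -0.6  ]]
```

View pics/h1.png

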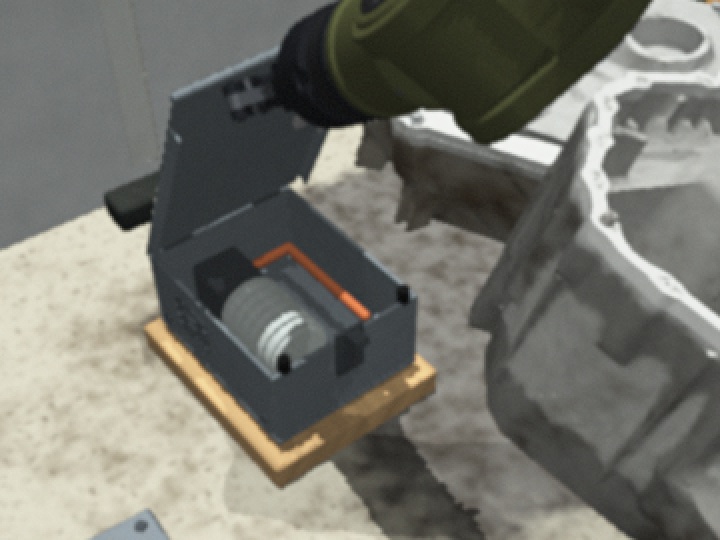

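The bonnet stands open at roughly 70°. Now I'll withdraw: left off the tab, then away from the sheet and back.

Call:
arm_command:
  rows:
    - [0.003, 0.008, 0, 0]
    - [0.008, 0.02, -0.005, 0]
    - [0.015, 0.025, -0.03, 0]
    - [0.02, 0.025, -0.08, 0]
    - [0.02, 0.025, -0.13, 0]

```text
time: 18.6
tool_pos: [0.5561, 0.3973, 0.3896]
orientation: [0.14, 2.208, -0.076]
wrist_force: [0.3, 1.0, 0.0]
width: 0.004
finger_force: 0.0
```

Call:
arm_command:
  rows:
    - [0, 0, -0.05, 0]
    - [0, 0, -0.1, 0]
    - [0, 0, -0.1, 0]
    - [0, 0, -0.1, 0]

```text
time: 19.1
tool_pos: [0.4782, 0.4086, 0.4496]
orientation: [0.14, 2.207, -0.072]
wrist_force: [0.2, 0.1, -0.2]
width: 0.004
finger_force: 0.0
```

```bash
python3 - <<'E'
from w import *
st()
a=cams.grab_frame("scene"); cv2.imwrite("pics/i1.png",a[60:330,150:510].repeat(2,0).repeat(2,1))
E
```

```text
19.1 [ 1.1188 -0.0116 -0.2619  0.9167 -0.8642  1.0573] [0.4782 0.4086 0.4496] [ 0.2  0.1 -0.2]
[[-0.592  0.127  0.796]
 [ 0.075  0.992 -0.103]
 [-0.802 -0.001 -0.597]]
```

View pics/i1.png

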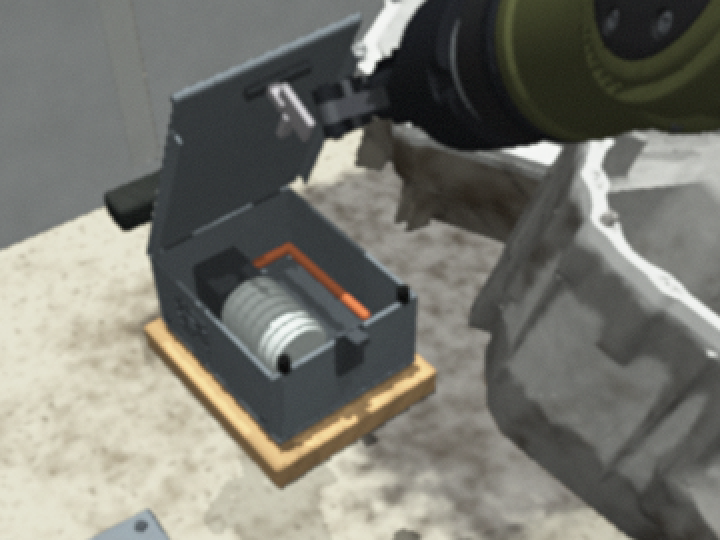

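The bonnet stays open on its own and the gripper is clear with zero force. I'm handing in.

```bash
python3 -c "
from cell import ctrl
print(ctrl.close_job())"
```

```text
the job is handed in; nothing more can be done
None
```

The bonnet is open at roughly 70° by eye and stays up on its hinge: I held the catch aside to its stop while lifting, the gripper is clear with no force on it, the smaller box was not touched, and the job is handed in at about 19 s; the needed tool tilt came from commanding out-of-reach poses, because the rows cannot tilt the tool directly.

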